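Make room in the desk file rack: release the ratchet bookend and push it back

TASK

Make room in the desk file rack for the thick binder that lies on the desk: press down the release paddle on top of the sliding bookend and, keeping it down, push the bookend along its slotted strip, away from the standing box files, until it is fully home against the stop at the far end of the rack. Then let go, so that the paddle springs up and the bookend is locked there. Use only the fingertips and do not force it: grip and lift nothing, and leave the box files standing and everything else on the desk where it is.

Things in the scene. Friction and masses are not known exactly. Their poses are not given: they have to be found in the camera images.
- rack: Grey steel and wood desk file rack, fixed to the desk, 164 mm (its x) by 352 mm (its y), decks 30 mm high. Origin: centre of its underside on the desk. The slotted strip and the slide run along its y. At its -y end stands a fixed grey end plate 160 mm high; box files stand against that plate; at its +y end is the low rear stop.
- rear_stop (a point): Rear stop of the rack: a grey block 90 mm wide (rack x), 22 mm thick, 58 mm high. The point is on the top edge of the face that the bookend meets, at the middle of its width.
- bookend (a joint): Travel of the sliding bookend along the rack's +y, m: 0 nearest the box files, 0.130 fully back at the rear stop; starts at 0 to 0.05. A pawl in the strip's slots (every 14 mm) stops it from being pushed to +y unless the paddle is down; it clicks freely to -y. With the paddle down it slides with about 3 N of friction. Let go between two slots, it locks in the next one it meets.
- bookend_plate (a point): Middle of the top edge of the bookend's upright grey plate: 150 mm wide (rack x), 3 mm thick, top 151 mm above the desk. A black housing, 50 mm wide (rack x), top 147 mm above the desk, stands on its +y side and carries the paddle.
- release (a joint): Press of the release paddle, m, straight down: 0 up (pawl engaged), 0.010 fully down (rigid stop). The pawl is clear of the slots from about 0.006. Spring: 4 N to start, 7 N fully down. Let go, it springs up; if the pawl then lies under a bar between two slots it stays about 0.005 down.
- paddle (a point): Centre of the top face of the release paddle: plain steel pad 52 mm (rack x) by 42 mm (rack y), on top of the bookend's housing, face 166 mm above the desk when up. Along its +y edge stands a lip, 16 mm high, 5 mm thick, its near face 21 mm to +y of this point: a fingertip that presses the pad pushes the bookend by this lip. Open above and on the sides.
- file1: A5 box file, card, 150 mm (its x) by 30 mm (its y) by 205 mm tall, loose, standing on the rack's deck next to the end plate. Origin: centre of its underside.
- file2: Second box file, same size, next to file1 on its +y side, loose. Origin: centre of its underside.
- file3: Third box file, same size, nearest the bookend, loose; its top is 235 mm above the desk. Origin: centre of its underside.
- binder: Thick binder lying flat on the desk to the right of the rack, 215 by 175 by 60 mm. Origin: centre of its underside. To be left where it lies.
- glue: White glue bottle with a pointed cap, 50 mm across, 130 mm tall, standing loose beside one long side of the rack. Origin: centre of its underside.
- tumbler: Steel drinking tumbler with a lid, 76 mm across, 134 mm tall, standing loose beside the other long side of the rack. Origin: centre of its underside.
There are look-alikes about, which are no part of the job. Leave any turquoise or yellow look-alike of the file1 alone.

How it is judged (in metres and radians):
On the way, in this order (a step that is already met when the one before it is completed fails the run):
1. the release paddle is pressed down while the bookend is still near the files (value of joint release above 0.006 m and value of joint bookend below 0.065 m), for 0.1 s.
2. the bookend is pushed back to the rear stop (value of joint bookend above 0.122 m), for 0.1 s.
At the end, for the whole second after the job is handed in: The bookend is fully back (within 8 mm of the end of its travel, that is in its last slot), the paddle has sprung up (less than 3 mm down) and the box files stand upright (within 0.15 rad) at rest (value of joint bookend above 0.122 m and value of joint release below 0.003 m and angle between each of file1, file2, file3's own z axis and vertical below 0.15 rad and linear speed of file3 below 0.02 m/s); the robot touches nothing.
It fails at once if a box file is shifted, lifted or tipped (more than 25 mm or 0.3 rad) (distance of any of file1, file2, file3 from where it was at the start of the episode above 0.025 m or angle between any of file1, file2, file3's own z axis and vertical above 0.3 rad).
It fails at once if the binder, the glue bottle or the tumbler is moved more than 20 mm or knocked over (distance of any of binder, glue, tumbler from where it was at the start of the episode above 0.02 m or angle between any of glue, tumbler's own z axis and vertical above 0.3 rad).
It fails at once if the rack, its bookend or paddle is squeezed between the fingers or forced (over 60 N) (contact force between the fingers and rack above 60 N).
It also fails if it takes over 32 s, if anything falls off the work surface, if the arm or the gripper's body presses on something with over 40 N, if the wrist force passes 120 N, or if a joint passes its speed limit or range.

ROBOT

A 6-joint arm with a two-finger parallel gripper is mounted at the origin on the work surface. World frame = base frame: x ahead of the robot, y to its left, z up, the work surface at z = 0. Lengths are in mm, angles in degrees, forces in N, time in s.
With the tool pointing down it reaches from about 300 to 850 mm from the base axis. Payload 4.2 kg.
Tool frame: the origin (TCP) lies at the very end of the fingers, on their centre line; the grasp point (between the pads) lies 19 mm behind it; z points along the fingers, y is the line along which they close (so a half turn about z gives the same grasp; the last joint's range is limited). The gripper opens to 91 mm and grips with 3 to 60 N. Pads are 32 mm wide; open, the fingers measure 118 mm over their backs; the gripper's body (76 mm by 178 mm) begins 60 mm behind the grasp point.
Start: joints at [-65.604, 18.312, 89.639, -0, 72.044, -1.146], TCP at [247.934, -518.818, 213.976] pointing down, gripper open.
Joint ranges: [-177.97, 177.97], [-48.28, 115.42], [12.27, 149.76], [-77.06, 257.06], [2.81, 150.46], [-146.56, 146.56]. Speed limits (degrees/s): [147.25, 147.25, 180, 180, 180, 180].

INTERFACE

Orientations are given as [roll, pitch, yaw] about the fixed x, y, z axes, in that order (R = Rz(yaw) Ry(pitch) Rx(roll)).
In Python, from workcell import * gives the robot as it stands.
- The arm moves only by the tool move_arm, never from a script. Its argument "motion" is a list of rows, each a list of 3 entries, a list of its own where there are three numbers: the finger opening in mm, from 0 to 91.2, then the shift along the world's x, y, z in units of 25 mm (1.0 is 25 mm), then the turn, a rotation vector about the world's x, y, z in units of 4 degrees (1.0 is 4 degrees). In form: [[grip, [x, y, z], [ax, ay, az]], ...]. A call has 1 to 20 rows; each row shifts and turns the commanded pose from where the row before left it; what a row does not reach is not made up. A row lasts 1/12 s, in which the tool goes at most 41.7 mm and 7.16 degrees, less where a joint would pass 70% of its speed; a pose out of reach is approached as far as the arm can. A call with a number of a shift or a turn outside -1 to 1 is refused whole. A call with a gripper value outside its range is refused whole. The fingers move at their own pace and stop on an object; "grip_force" is the grip in N (left out, the last holds). Time passes only in rows, so rows that do not move let the fingers close. It gives the time, the measured TCP pose, the force, the opening and the grip force at its end, in the units of the state.
- state(): the state, without advancing time (a new reading comes with each control period).
- grab_frame(name): name is "scene" or "side" or "wrist"; returns the picture (480x640x3 uint8, blue, green, red); there is no depth.
- camera_info(name): a dict with "fx", "fy", "cx", "cy" (pixels), "rvec" (rotation vector, rad) and "tvec" (3), from world to camera coordinates, as OpenCV has them. Camera axes: x right, y down, z forward; pixel columns grow to the right and rows downward; lengths in mm; the calibration is good to about 2 mm. A picture is of the moment at which its call begins: read the wrist's pose just before it. camera_info takes no time and is no camera call; for the wrist camera it gives the pose at the moment of the call.
- job_done(): hands the job in; it is judged then, once.
The state is a dict: "time_s": time; "qpos": joint angles; "qvel": joint speeds; "effort": joint torques, N m; "ee_pos": TCP position; "ee_rot": TCP orientation; "force": force on the tool from outside, world axes, zero at the start; "torque": the same for the moment, N m; "gripper_width": finger opening in mm; "gripper_force": force on a finger pad.
Only numpy, scipy, OpenCV 4.12 (cv2) and the standard library are available. Lean on these libraries where they do the work, as an engineer would, in place of code of your own. Each camera call takes 0.05 s, during which the arm holds its last target. There are 200 camera calls.

## Working session

There is one attempt and no reset: what is moved stays moved. The work goes in short steps, Python scripts to look and compute and a tool call to move; the robot and the scene stay as the last step left them, time stands still between calls to the robot, and variables do not carry over. Pictures are saved under pics/ and viewed, at most 10 in all, crops included, and the job is handed in when it is done.

Besides the shell and the picture viewer there is one more tool, called after "Call:" as name(argument=value, ...) on one line, values as JSON. move_arm: Moves the arm, as the interface text tells. Shifts and turns lie within -1 to 1; 1 stands for 25 mm of shift or 4 degrees of turn. Its arguments: {"type":"object","properties":{"motion":{"type":"array","items":{"type":"array"}},"grip_force":{"type":"number"}},"required":["motion"]}

```bash
mkdir -p pics
cat > h.py <<'E'
from workcell import *
import numpy as np, cv2
def ray(ci,u,v):
    R=cv2.Rodrigues(np.array(ci["rvec"],float))[0];t=np.array(ci["tvec"],float).ravel()
    d=R.T@np.array([(u-ci["cx"])/ci["fx"],(v-ci["cy"])/ci["fy"],1.0]);return -R.T@t,d
def onz(ci,u,v,z):
    o,d=ray(ci,u,v);return o+d*(z-o[2])/d[2]
def proj(ci,P):
    K=np.array([[ci["fx"],0,ci["cx"]],[0,ci["fy"],ci["cy"]],[0,0,1.]])
    return cv2.projectPoints(np.array(P,float).reshape(-1,3),np.array(ci["rvec"],float),np.array(ci["tvec"],float),K,None)[0].reshape(-1,2)
E
python3 - <<'E'
from h import *
for n in("scene","side"):
    cv2.imwrite(f"pics/{n}0.png",grab_frame(n)); c=camera_info(n); print(n,ray(c,320,240))
E
```

```text
scene (array([1050.00125059,  248.01629385,  922.04696201]), array([-0.51269083, -0.3365896 , -0.78989031]))
side (array([276.50794287, 517.35213964, 873.14637412]), array([ 0.2893593 , -0.61183345, -0.73627643]))
```

View pics/scene0.png

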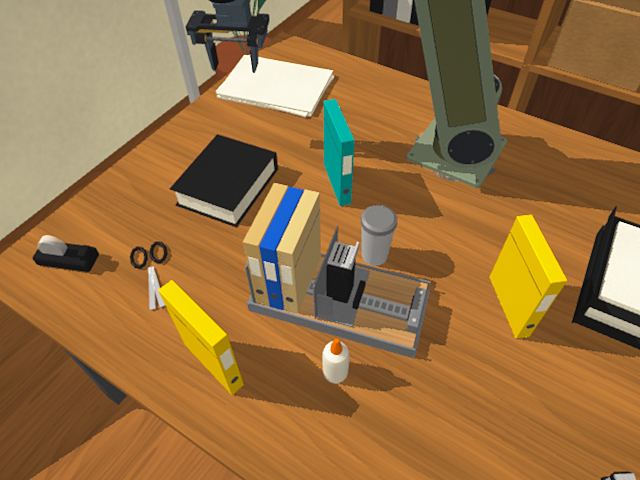

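View pics/side0.png

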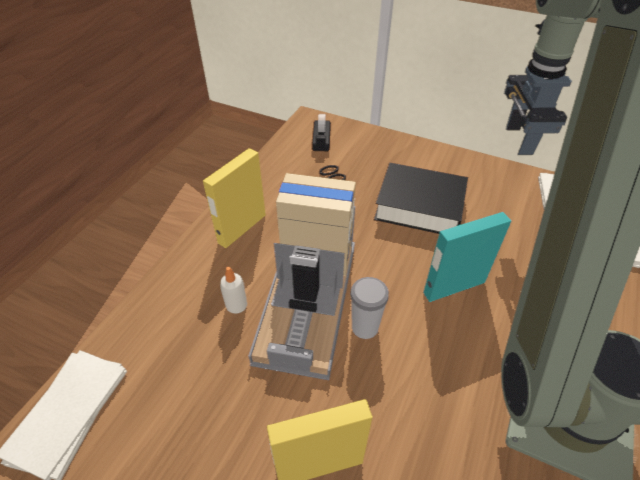

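The scene view shows the rack at (340,300), with the tan/blue/tan files at (280,250) and the paddle on its black housing at (343,255). The glue bottle is at (336,360) and the tumbler at (378,235). The turquoise file (338,150) and the yellow ones (200,335), (525,275) are look-alikes standing off the rack, so I'll leave them alone. In the side view the paddle is at (305,257) and the rear stop at (290,357). Next I'll enlarge the paddle in both views.

Run:
```python
import cv2,numpy as np
a=cv2.imread("pics/scene0.png")[225:365,300:440];b=cv2.imread("pics/side0.png")[240:380,240:380]
o=np.hstack([cv2.resize(x,(400,400),interpolation=cv2.INTER_CUBIC) for x in(a,b)])
for k in range(0,140,20):
    p=int(k*400/140)
    for ox,u,v in((0,300,225),(400,240,240)):
        cv2.putText(o,str(u+k),(ox+p,10),0,.35,(0,0,255),1);cv2.putText(o,str(v+k),(ox,p+4),0,.35,(0,0,255),1)
        cv2.line(o,(ox+p,12),(ox+p,18),(0,0,255),1)
cv2.imwrite("pics/crop.png",o)
```

```text
(no output)
```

View pics/crop.png

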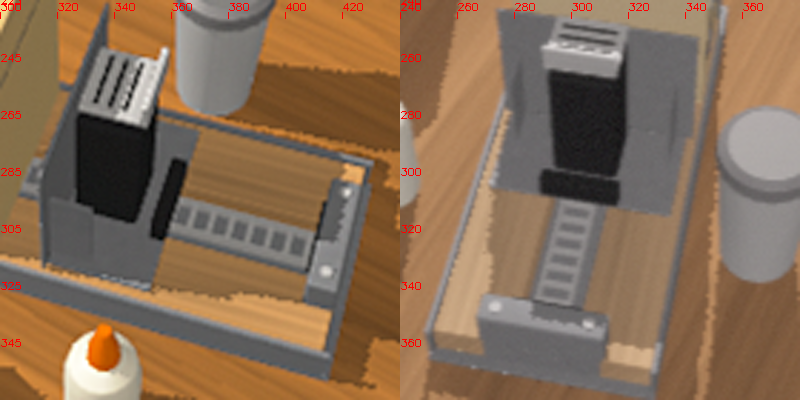

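The crop confirms the slotted pad with its lip toward the rear stop, and the bookend plate edge-on behind it. Now I'll turn the corners into positions and check the sizes.

Run:
```python
from h import *
s=camera_info("side");c=camera_info("scene")
np.set_printoptions(precision=1,suppress=True)
def pr(n,ci,a,b,z):
    A=onz(ci,*a,z);B=onz(ci,*b,z);d=A-B;print(n,A,B,"len",np.linalg.norm(d),"dir",np.degrees(np.arctan2(d[1],d[0])),"mid",(A+B)/2)
pr("plate top side",s,(274.3,243.5),(344,253.3),151)
pr("lip top +y side",s,(290.8,255),(317.7,259.3),182)
pr("lip foot +y side",s,(290,262),(317,266),166)
pr("pad -y edge scene",c,(327.3,260.7),(336,241.8),166)
pr("lip top scene",c,(352,260),(357.5,242),182)
pr("stop top side front",s,(268,348),(311.8,354),58)
pr("stop top side back",s,(269,343),(312,349),58)
pr("rack end bottom scene",c,(415.5,356),(430,292),0)
f=c["fx"];im=cv2.imread("pics/side0.png")
print(onz(s,234,268,130),onz(s,369,288,134),onz(c,337,342,130),onz(c,379,218,134))
```

```text
plate top side [641.9 -33.  151. ] [500.3 -70.5 151. ] len 146.50543678653102 dir 14.82578626455963 mid [571.1 -51.7 151. ]
lip top +y side [582.5   3.3 182. ] [530.4  -9.3 182. ] len 53.54414969650241 dir 13.636158175487132 mid [556.5  -3.  182. ]
lip foot +y side [582.5   8.2 166. ] [530.2  -5.5 166. ] len 54.09368745624171 dir 14.621184545619366 mid [556.3   1.3 166. ]
pad -y edge scene [592.8 -36.9 166. ] [546.9 -46.2 166. ] len 46.85658669785274 dir 11.419538110326474 mid [569.8 -41.5 166. ]
lip top scene [577.6   6.  182. ] [536.8  -6.  182. ] len 42.44812133721132 dir 16.402997373609455 mid [557.2  -0.  182. ]
stop top side front [565.8 142.7  58. ] [482.8 117.5  58. ] len 86.71928251378756 dir 16.894771351041513 mid [524.3 130.1  58. ]
stop top side back [569.5 132.2  58. ] [487.2 107.6  58. ] len 85.87596567397644 dir 16.662668741219374 mid [528.3 119.9  58. ]
rack end bottom scene [594.8 167.7   0. ] [445.6 129.6   0. ] len 153.97287163309144 dir 14.349333659526591 mid [520.2 148.6   0. ]
[694.1  45.6 130. ] [425.6 -22.7 134. ] [707.3  54.2 130. ] [426.6 -16.1 134. ]
```

Sizes agree: plate 146 against 150 mm, lip 54 against 52, stop 87 against 90. Yaw is about 14.5°, and the pad centre is about (564,-24,166). The tool's x must run along rack y, leaning about 8° so the gripper body stays clear of the files.

Run:
```python
from h import *
from scipy.spatial.transform import Rotation as R
s=state();print(s["ee_pos"],s["ee_rot"],s["force"],s["gripper_width"])
r0=R.from_euler("xyz",s["ee_rot"],degrees=True)
print(r0.as_matrix())
y=14.5;a=np.radians(y);u=np.array([np.cos(a),np.sin(a),0]);v=np.array([-np.sin(a),np.cos(a),0])
for sg in(1,-1):
    Rd=np.column_stack([sg*v,sg*u*1,[0,0,-1]])  # x=v, y=u, z=down
    Rt=R.from_rotvec(-np.radians(8)*u)*R.from_matrix(Rd)
    rz=(R.from_matrix(Rd)*r0.inv()).as_rotvec(degrees=True)
    print(sg,np.linalg.det(Rd),"turn",rz,"tilted z",Rt.as_matrix()[:,2], "tiltvec/4",-8*u/4)
```

```text
[ 247.7254576  -518.37987491  213.19022286] [-1.79905528e+02 -7.86106776e-04  2.55410814e+01] [-0.24767704 -0.28582475 -0.00149743] 91.59622725861547
[[ 9.02276374e-01  4.31157579e-01 -6.98536667e-04]
 [ 4.31158145e-01 -9.02275137e-01  1.49363585e-03]
 [ 1.37201515e-05 -1.64885211e-03 -9.99998641e-01]]
1 1.0 turn [-4.40082691e-02 -9.24470299e-02  7.89588989e+01] tilted z [ 0.03484616 -0.13474011 -0.99026807] tiltvec/4 [-1.93629528 -0.50076001 -0.        ]
-1 1.0 turn [-9.74489089e-02  4.63893519e-02 -1.01041056e+02] tilted z [ 0.03484616 -0.13474011 -0.99026807] tiltvec/4 [-1.93629528 -0.50076001 -0.        ]
```

Call:
move_arm(motion=[[0,[0,0,1],[0,0,0]],[0,[0,0,1],[0,0,0]],[0,[0,0,1],[0,0,0]],[0,[0,0,1],[0,0,0]],[0,[0.5,0.8,0],[0,0,0.8]],[0,[0.5,0.8,0],[0,0,0.8]],[0,[0.5,0.8,0],[0,0,0.8]],[0,[0.5,0.8,0],[0,0,0.8]],[0,[0.5,0.8,0],[0,0,0.8]],[0,[0.5,0.8,0],[0,0,0.8]],[0,[0.5,0.8,0],[0,0,0.8]],[0,[0.5,0.8,0],[0,0,0.8]],[0,[0.5,0.8,0],[0,0,0.8]],[0,[0.5,0.8,0],[0,0,0.8]],[0,[0.5,0.8,0],[0,0,0.8]],[0,[0.5,0.8,0],[0,0,0.8]],[0,[0.5,0.8,0],[0,0,0.8]],[0,[0.5,0.8,0],[0,0,0.8]],[0,[0.5,0.8,0],[0,0,0.8]],[0,[0.5,0.8,0],[0,0,0.8]]], grip_force=5)

```text
time_s: 1.77
ee_pos: [448.2, -197.6, 313.6]
ee_rot: [-180.0, -0.0, 76.9]
force: [-0.1, -0.4, -0.1]
gripper_width: 0.5
gripper_force: 0.0
```

Call:
move_arm(motion=[[0,[0.5,0.8,0],[0,0,0.8]],[0,[0.5,0.8,0],[0,0,0.8]],[0,[0.5,0.8,0],[0,0,0.8]],[0,[0.5,0.8,0],[0,0,0.8]],[0,[0.5,0.8,0],[0,0,0.8]],[0,[0.5,0,0],[0,0,0]],[0,[0,0,0],[-1,-0.25,0]],[0,[0,0,0],[-1,-0.25,0]],[0,[0,0,0],[0,0,0]],[0,[0,0,0],[0,0,0]],[0,[0,0,0],[0,0,0]]])

```text
time_s: 2.68
ee_pos: [522.9, -98.9, 313.9]
ee_rot: [178.4, 8.0, 92.6]
force: [0.3, -0.1, -0.3]
gripper_width: 0.2
gripper_force: 0.0
```

Call:
move_arm(motion=[[0,[0.4,0.8,0],[0,0,0.75]],[0,[0.4,0.8,0],[0,0,0.75]],[0,[0.4,0.8,0],[0,0,0.75]],[0,[0.4,0.8,0],[0,0,0.75]],[0,[0,0,0],[-0.15,0.4,0]],[0,[0,0,-1],[0,0,0]],[0,[0,0,-1],[0,0,0]],[0,[0,0,-1],[0,0,0]],[0,[0,0,-1],[0,0,0]],[0,[0,0,-0.8],[0,0,0]],[0,[0,0,0],[0,0,0]],[0,[0,0,0],[0,0,0]]])

```text
time_s: 3.68
ee_pos: [562.7, -19.7, 193.4]
ee_rot: [-179.8, 8.2, 104.8]
force: [0.1, 0.3, 0.4]
gripper_width: 0.4
gripper_force: 0.0
```

Run:
```python
from h import *
s=state();print(s["ee_pos"],s["ee_rot"],s["force"])
o=[]
for n,(u,v) in(("scene",(280,160)),("side",(230,170))):
    im=grab_frame(n);x=proj(camera_info(n),s["ee_pos"])[0];print(n,x)
    o.append(cv2.resize(im[v:v+140,u:u+140],(400,400),interpolation=cv2.INTER_CUBIC))
cv2.imwrite("pics/above.png",np.hstack(o))
```

```text
[562.70426929 -19.68853013 193.44392728] [-179.79500664    8.21045245  104.80785282] [0.0800227  0.29668586 0.38145408]
scene [344.13890608 244.55914362]
side [305.02997502 246.39283352]
```

View pics/above.png

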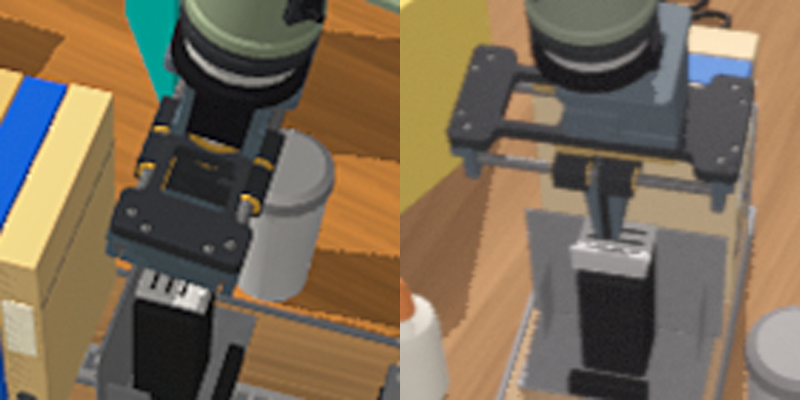

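The gripper is above the paddle, between the lip and the plate, and clear of file3 (gap at (115,240) in the left half of the crop). I'll shift back 4 mm so the fingers don't catch the lip, then descend.

Call:
move_arm(motion=[[0,[0.04,-0.16,0],[0,0,0]],[0,[0,0,-0.4],[0,0,0]],[0,[0,0,-0.4],[0,0,0]],[0,[0,0,-0.1],[0,0,0]],[0,[0,0,0],[0,0,0]],[0,[0,0,0],[0,0,0]]])

```text
time_s: 4.28
ee_pos: [563.7, -22.8, 171.0]
ee_rot: [-179.9, 8.2, 104.9]
force: [0.1, -0.1, -0.5]
gripper_width: 0.5
gripper_force: 0.0
```

Call:
move_arm(motion=[[0,[0,0,-0.12],[0,0,0]],[0,[0,0,-0.12],[0,0,0]],[0,[0,0,0],[0,0,0]],[0,[0,0,0],[0,0,0]]])

```text
time_s: 4.62
ee_pos: [564.5, -22.7, 166.2]
ee_rot: [180.0, 8.3, 104.9]
force: [0.5, 1.1, 4.4]
gripper_width: 0.6
gripper_force: 2.1
```

Call:
move_arm(motion=[[0,[0,0,-0.12],[0,0,0]],[0,[0,0,-0.12],[0,0,0]],[0,[0,0,-0.08],[0,0,0]],[0,[0,0,0],[0,0,0]],[0,[0,0,0],[0,0,0]],[0,[0,0,0],[0,0,0]]])

```text
time_s: 5.12
ee_pos: [564.6, -22.7, 158.7]
ee_rot: [180.0, 8.3, 104.9]
force: [0.0, 1.1, 5.9]
gripper_width: 0.6
gripper_force: 3.3
```

Call:
move_arm(motion=[[0,[0,0,-0.1],[0,0,0]],[0,[0,0,0],[0,0,0]],[0,[0,0,0],[0,0,0]],[0,[0,0,0],[0,0,0]]])

```text
time_s: 5.45
ee_pos: [564.7, -22.9, 158.1]
ee_rot: [179.9, 8.3, 104.8]
force: [-2.9, 0.2, 16.3]
gripper_width: 0.3
gripper_force: 7.9
```

Call:
move_arm(motion=[[0,[-0.03,0.1,0],[0,0,0]],[0,[-0.03,0.1,0],[0,0,0]],[0,[-0.03,0.1,0],[0,0,0]],[0,[-0.03,0.1,0],[0,0,0]],[0,[-0.03,0.1,0],[0,0,0]],[0,[-0.03,0.1,0],[0,0,0]],[0,[0,0,0],[0,0,0]]])

```text
time_s: 6.03
ee_pos: [561.0, -8.7, 158.1]
ee_rot: [179.8, 8.5, 104.9]
force: [-1.1, -2.6, 13.9]
gripper_width: 0.6
gripper_force: 7.1
```

Call:
move_arm(motion=[[0,[-0.05,0.2,0],[0,0,0]],[0,[-0.05,0.2,0],[0,0,0]],[0,[-0.05,0.2,0],[0,0,0]],[0,[-0.05,0.2,0],[0,0,0]],[0,[0,0,0],[0,0,0]]])

```text
time_s: 6.45
ee_pos: [555.7, 11.9, 158.1]
ee_rot: [179.8, 8.4, 104.9]
force: [-3.2, -0.4, 15.6]
gripper_width: 0.7
gripper_force: 7.4
```

Run:
```python
from h import *
s=state();print(s["ee_pos"],s["force"])
o=[]
for n,(u,v) in(("scene",(290,200)),("side",(230,220))):
    im=grab_frame(n)
    o.append(cv2.resize(im[v:v+150,u:u+150],(400,400),interpolation=cv2.INTER_CUBIC))
cv2.imwrite("pics/push.png",np.hstack(o))
```

```text
[555.71167576  11.86113253 158.07633232] [-3.22512271 -0.37202692 15.55145694]
```

View pics/push.png

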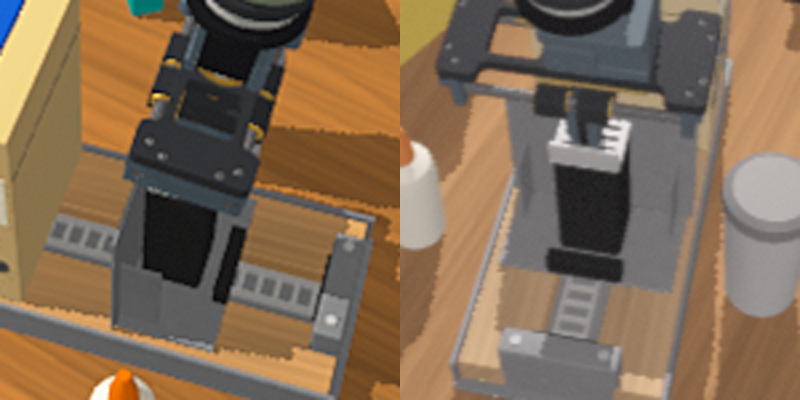

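The bookend is sliding with the paddle down, and about four slots are left between its foot (230,270) and the stop (335,290). I'll keep pushing.

Call:
move_arm(motion=[[0,[-0.05,0.2,0],[0,0,0]],[0,[-0.05,0.2,0],[0,0,0]],[0,[-0.05,0.2,0],[0,0,0]],[0,[-0.05,0.2,0],[0,0,0]],[0,[-0.05,0.2,0],[0,0,0]],[0,[-0.05,0.2,0],[0,0,0]],[0,[-0.05,0.2,0],[0,0,0]],[0,[-0.05,0.2,0],[0,0,0]],[0,[0,0,0],[0,0,0]]])

```text
time_s: 7.3
ee_pos: [545.4, 51.9, 158.1]
ee_rot: [179.9, 8.4, 104.9]
force: [-2.6, -0.5, 15.4]
gripper_width: 0.6
gripper_force: 7.9
```

Call:
move_arm(motion=[[0,[-0.05,0.2,0],[0,0,0]],[0,[-0.05,0.2,0],[0,0,0]],[0,[0,0,0],[0,0,0]]])

```text
time_s: 7.55
ee_pos: [542.8, 61.9, 158.1]
ee_rot: [179.9, 8.4, 104.9]
force: [-3.0, -1.4, 15.6]
gripper_width: 0.4
gripper_force: 7.9
```

Call:
move_arm(motion=[[0,[-0.03,0.12,0],[0,0,0]],[0,[-0.03,0.12,0],[0,0,0]],[0,[0,0,0],[0,0,0]]])

```text
time_s: 7.8
ee_pos: [541.4, 67.5, 158.1]
ee_rot: [179.9, 8.4, 104.9]
force: [-2.2, -1.8, 15.4]
gripper_width: 0.2
gripper_force: 7.9
```

Call:
move_arm(motion=[[0,[-0.03,0.1,0],[0,0,0]],[0,[-0.03,0.1,0],[0,0,0]],[0,[0,0,0],[0,0,0]]])

```text
time_s: 8.05
ee_pos: [540.1, 72.4, 158.0]
ee_rot: [179.9, 8.4, 104.9]
force: [-1.6, -3.0, 15.0]
gripper_width: 0.5
gripper_force: 7.7
```

Run:
```python
from h import *
s=state();print(s["ee_pos"],s["force"])
o=[]
for n,(u,v) in(("scene",(290,200)),("side",(230,240))):
    im=grab_frame(n)
    o.append(cv2.resize(im[v:v+150,u:u+150],(400,400),interpolation=cv2.INTER_CUBIC))
cv2.imwrite("pics/push2.png",np.hstack(o))
```

```text
[540.08153222  72.43961088 158.04936177] [-1.6127702  -3.00323316 14.99968052]
```

View pics/push2.png

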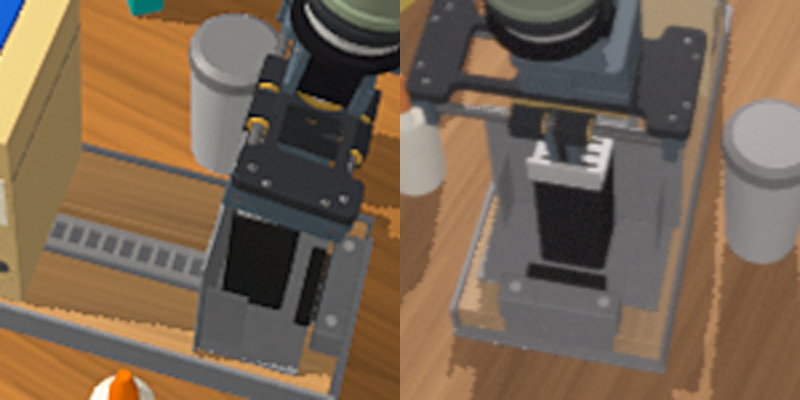

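The bookend's foot (315,285) is nearly at the stop (330,290). I'll take small steps until the force rises.

Call:
move_arm(motion=[[0,[-0.03,0.1,0],[0,0,0]],[0,[-0.03,0.1,0],[0,0,0]],[0,[0,0,0],[0,0,0]]])

```text
time_s: 8.4
ee_pos: [539.6, 74.6, 158.1]
ee_rot: [179.9, 8.8, 105.0]
force: [1.0, -10.9, 13.3]
gripper_width: 0.6
gripper_force: 8.5
```

Call:
move_arm(motion=[[0,[-0.02,0.08,0],[0,0,0]],[0,[-0.02,0.08,0],[0,0,0]],[0,[0,0,0],[0,0,0]]])

```text
time_s: 8.65
ee_pos: [539.4, 75.1, 158.2]
ee_rot: [179.9, 9.2, 105.1]
force: [4.6, -21.3, 12.7]
gripper_width: 0.4
gripper_force: 13.0
```

It's at the stop: lateral force 21 N with no further motion. I'll lift straight up while still touching the lip, so nothing drags the bookend back.

Call:
move_arm(motion=[[0,[0,0,0],[0,0,0]],[0,[0,0,0.2],[0,0,0]],[0,[0,0,0.2],[0,0,0]],[0,[0,0,0.2],[0,0,0]],[0,[0,-0.1,0.3],[0,0,0]],[0,[0,-0.1,0.5],[0,0,0]],[0,[0,0,1],[0,0,0]],[0,[0,0,1],[0,0,0]],[0,[0,0,1],[0,0,0]],[0,[0,0,1],[0,0,0]],[0,[0,0,0],[0,0,0]],[0,[0,0,0],[0,0,0]],[0,[0,0,0],[0,0,0]]])

```text
time_s: 9.73
ee_pos: [535.8, 77.1, 288.9]
ee_rot: [-179.8, 8.2, 104.9]
force: [-0.5, -0.5, -0.2]
gripper_width: 0.7
gripper_force: 0.0
```

Run:
```python
from h import *
s=state();print(s["ee_pos"],s["force"])
o=[]
for n,(u,v) in(("scene",(290,200)),("side",(230,240))):
    im=grab_frame(n)
    o.append(cv2.resize(im[v:v+150,u:u+150],(400,400),interpolation=cv2.INTER_CUBIC))
cv2.imwrite("pics/end.png",np.hstack(o))
```

```text
[535.79996305  77.10534067 288.94361157] [-0.50588752 -0.48570525 -0.24775216]
```

View pics/end.png

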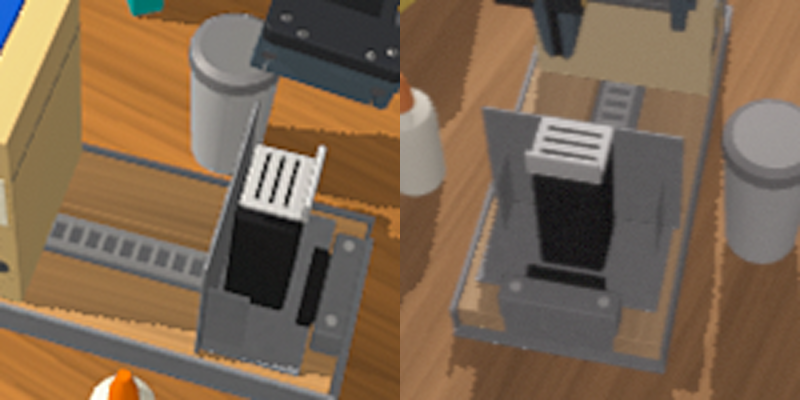

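The bookend stands against the stop and the paddle looks up. I'll check its height by crossing the far lip corner in both views: scene (411,255), side (310,290).

Run:
```python
from h import *
c=camera_info("scene");s=camera_info("side")
def tri(a,b):
    o1,d1=ray(c,*a);o2,d2=ray(s,*b)
    t=np.linalg.lstsq(np.column_stack([d1,-d2]),o2-o1,rcond=None)[0]
    p,q=o1+t[0]*d1,o2+t[1]*d2;return (p+q)/2,np.linalg.norm(p-q)
print("start",tri((358,242),(317.7,259)))
print("end",tri((411,255.5),(309.9,289.7)))
print("plate start/end far corner",tri((337.5,227),(344,253.3)),tri((388,238.5),(230+283/2.667,240+140/2.667)))
```

```text
start (array([532.3094757 ,  -9.05430747, 178.87481935]), np.float64(5.652081547826114))
end (array([511.18474089,  82.05212693, 191.36634901]), np.float64(24.184494027739184))
plate start/end far corner (array([501.24341478, -70.93871386, 148.56569534]), np.float64(2.4710867285545235)) (array([475.13874353,  27.49785482, 150.17585336]), np.float64(2.7937005950391716))
```

I used the pad's back edge there. The lip top in the side view is at (605,163) in the crop, which is pixel (307,301).

Run:
```python
from h import *
c=camera_info("scene");s=camera_info("side")
o1,d1=ray(c,411,255.5);o2,d2=ray(s,307,300)
t=np.linalg.lstsq(np.column_stack([d1,-d2]),o2-o1,rcond=None)[0]
p,q=o1+t[0]*d1,o2+t[1]*d2;print((p+q)/2,np.linalg.norm(p-q))
```

```text
[508.11342201  87.3550585  179.22580091] 7.0598758672453705
```

The lip is at the same height as at the start (179 mm both times), so the paddle is up. The bookend has moved about 100 mm, to the stop.

```bash
python3 -c "
from workcell import *
print(job_done())"
```

```text
the job is handed in; nothing more can be done
None
```

The job is handed in, with no verdict shown: the bookend was pushed about 100 mm to the rear stop with the paddle held down, the paddle has sprung back up, and in the last pictures the box files stand and nothing visible was disturbed.

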